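Load the alloy tester's sample tray

TASK

Load the bronze sample disc into the alloy tester: press the release plunger so that the sample tray springs out, lay the disc flat in the tray's round pocket, fully down, then push the tray back in by its front until the latch clicks and it stays in. Work gently: no more than about 20 N on the plunger or the tray, no ramming or dropping of the disc, and leave the other things on the bench where they are.

Things in the scene. Friction and masses are not known exactly. Their poses are not given: they have to be found in the camera images.
- case: Alloy tester, low grey steel bench instrument, fixed: 280 deep (x) x 220 wide x 80 mm tall, black display pod on the rear of its top (from 188 mm behind the front, 125 mm tall). Origin: on the bench, mid-foot of its front face; x into the machine, y to its left seen from the robot, z up. Tray opening 150 wide, 10 to 55 mm up: it clears a seated disc by 4 mm, an unseated one jams.
- release_top (a point): Centre of the flat top of the release plunger, a round black push cap 25 mm across on the case top, at its right (50 mm behind the front face, 91.5 mm right of the middle); 96 mm above the bench, 16 mm above the case. Press straight down: 2 N to start, 5 N where the latch lets go (5 mm down), 7.5 N at the hard bottom (12 mm down). Springs back.
- tray (a joint): Tray out, in m: 0 latched, 0.095 fully out (case -x), under 0 when pushed past. A spring drives it out: 4.2 N at 0, 1.4 N at 0.095. It latches only once pushed past 0 by an unseen overtravel, 0 to 13 mm, that differs each time; riding over the latch takes up to 9 N in all. 2 mm after the click comes a hard rubber buffer, 15 N/mm. Let go latched, it settles at 0; not latched, it springs out.
- tray_front (a point): Middle of the front face of the tray's aluminium front, a block 146 wide (y), 28 thick (x), 38 mm tall (14 to 52 mm above the bench); the vertical face looks to the case's -x and stands 20 mm in front of the case when latched. Push here, along the case's +x. Axes as the case; moves with the tray.
- pocket (a point): Middle of the floor of the round flat pocket in the tray's deck, 26 mm above the bench; 42 mm across, 8 mm deep, mouth chamfered 1.5 mm. Deck flat, 34 mm above the bench, with rails 3.5 mm high 68 mm to either side. It lies 68 mm behind the tray's front face: inside the case when latched, 47 mm in front of it when out. Axes as the case; moves with the tray.
- disc_center (a point): Centre of the sample disc (half-way up), a solid plain bronze cylinder 40 mm in diameter, 25 mm tall, 0.27 kg, lying flat on the bench to the left or right of the tester; z is its own axis. Seated in the pocket its centre is 12.5 mm above the pocket's floor and it stands 17 mm above the deck.
- collar: Bystander: dark steel collar (ring), 52 mm outside, 28 mm hole, 25 mm tall, on the bench on the other side of the tester from the disc. Origin at the middle of its underside.
- stub: Bystander: square dark steel bar offcut, 70 x 32 x 32 mm, on the bench. Origin at the middle of its underside.
- chisel: Bystander: cold chisel 160 mm long, 24 mm wide blade, lying on the bench. Origin under its middle.
- hammer: Bystander: hand hammer lying on the bench. Origin under its handle.
- caliper: Bystander: steel vernier caliper 220 mm long, 8 mm high, lying on the bench. Origin under the middle of its beam.
- tongs: Bystander: smith's tongs 330 mm long, lying on the bench. Origin under the rivet.
- tin: Bystander: metal tin 72 mm in diameter, 110 mm tall, standing on the bench. Origin at the middle of its underside.

How it is judged:
By the outcome, as a careful person would: the job done as asked, in the order asked, and still so for the second after the job is handed in, with the robot touching nothing.
It also fails if it takes over 72 s, if anything falls off the work surface, if the arm or the gripper's body presses on something with over 40 N, if the wrist force passes 120 N, or if a joint passes its speed limit or range.

ROBOT

A 6-joint arm with a two-finger parallel gripper is mounted at the origin on the work surface. World frame = base frame: x ahead of the robot, y to its left, z up, the work surface at z = 0. Lengths are in m, angles in rad, forces in N, time in s.
With the tool pointing down it reaches from about 0.25 to 0.725 m from the base axis. Payload 9.7 kg.
Tool frame: the origin (TCP) lies at the very end of the fingers, on their centre line; the grasp point (between the pads) lies 19 mm behind it; z points along the fingers, y is the line along which they close (so a half turn about z gives the same grasp; the last joint's range is limited). The gripper opens to 85 mm and grips with 20 to 120 N. Pads are 22 mm wide; open, the fingers measure 114 mm over their backs; the gripper's body (76 mm by 85 mm) begins 54 mm behind the grasp point. The pads swing forward as they close: fully open they stand 13 mm farther back than shut.
Start: joints at [1.226, 0.087, 0.176, 1.66, 0, 1.571], TCP at [0.186, 0.518, 0.231] pointing down, gripper open.
Joint ranges: [-3.13, 3.13], [-0.85, 1.81], [-1.15, 1.24], [-2.2, 2.28], [-1.44, 1.52], [-3.14, 3.14]. Speed limits (rad/s): [2.22, 2.22, 2.57, 3.14, 3.14, 3.14].

INTERFACE

Orientations are given as a rotation vector (axis times angle).
In Python, from bench import manip, eyes, order, spotter gives the robot as it stands. The module is installed in compiled form; this text tells all that it offers.
- The arm moves only by the tool apply_moves, never from a script. Its argument "increments" is a list of rows, each a list of 4 numbers: the shift along the tool's x, y, z in m, then the turn about the tool's z in degrees. A call has 1 to 20 rows; each row shifts and turns the commanded pose from where the row before left it, along the tool's axes as they then stand; what a row does not reach is not made up. A row lasts 1/8 s, in which the tool goes at most 62.5 mm and 10.7 degrees, less where a joint would pass 70% of its speed; a pose out of reach is approached as far as the arm can. A call is refused whole if a number of a shift passes 0.0625 or a number of a turn 10.7, either way. A call with a gripper value outside its range is refused whole. "fingers" is the finger opening in m, from 0 to 0.0854, set as the call begins (left out, the last holds). The fingers move at their own pace and stop on an object; the grip force is fixed at half the most. Time passes only in rows, so rows that do not move let the fingers close. It gives the time, the measured TCP pose, the force, the opening and the grip force at its end, in the units of the state.
- manip.get_state(): the state, without advancing time (a new reading comes with each control period).
- eyes.get_image(name): name is "scene" or "top" or "wrist"; returns the picture (384x512x3 uint8, red, green, blue); there is no depth.
- eyes.camera_params(name): a dict with "mtx" (3x3 intrinsics, pixels), "position" and "attitude" of the camera in the world. Camera axes: x right, y down, z forward; pixel columns grow to the right and rows downward; lengths in m; the calibration is good to about 2 mm. A picture is of the moment at which its call begins: read the wrist's pose just before it. camera_params takes no time and is no camera call; for the wrist camera it gives the pose at the moment of the call.
- order.hand_in(): hands the job in; it is judged then, once.
Trained networks look in the newest picture that a camera, given by its name, has taken for a name from the list of things; names that differ only in an ending like _2 or _b are one class to them, and where a whole thing is asked for, a point or a joint stands for the part that bears it (a point fixed in the world has none). Each returns a list of dicts, best first, with "p" (0 to 1); they miss things now and then, are a little off and sometimes report something else, mostly with a low value. They report only what shows in the picture. A call takes as long as a camera call.
- spotter.look_for(camera, name): "location" ([x, y, z] in m, in world coordinates, good to about 4 mm: the middle of the surface that is visible of it).
- spotter.mark_of(camera, name): "location" ([x, y, z] in m, in world coordinates, good to about 4 mm: a listed point, or the origin of a listed thing).
The state is a dict: "time_s": time; "joint_positions": joint angles; "qd": joint speeds; "tau": joint torques, N m; "eef_pos": TCP position; "eef_rot": TCP orientation; "ft_force": force on the tool from outside, world axes, zero at the start; "wrist_torque": the same for the moment, N m; "width": finger opening in m; "gripper_force": force on a finger pad.
Only numpy, scipy, OpenCV 4.12 (cv2) and the standard library are available. Lean on these libraries where they do the work, as an engineer would, in place of code of your own. Each camera call takes 0.05 s, during which the arm holds its last target. There are 200 camera calls.

## Working session

There is one attempt and no reset: what is moved stays moved. The work goes in short steps, Python scripts to look and compute and a tool call to move; the robot and the scene stay as the last step left them, time stands still between calls to the robot, and variables do not carry over. Pictures are saved under pics/ and viewed, at most 10 in all, crops included, and the job is handed in when it is done.

Besides the shell and the picture viewer there is one more tool, called after "Emit:" by a JSON object that holds its "fn" and its "kwargs", one argument or row to a line. apply_moves: Moves the arm, as the interface text tells. Its arguments: {"type":"object","properties":{"increments":{"type":"array"},"fingers":{"type":"number"}},"required":["increments"]}

```bash
mkdir -p pics; cat > h.py <<'E'
from bench import manip, eyes, order, spotter
import numpy as np, cv2
from scipy.spatial.transform import Rotation as R
np.set_printoptions(precision=4, suppress=True)
def snap(c,f=None):
    im=eyes.get_image(c)
    if f: cv2.imwrite('pics/'+f,im[:,:,::-1])
    return im
def st():
    s=manip.get_state()
    print(s['time_s'],'tcp',np.array(s['eef_pos']),'rot',np.array(s['eef_rot']),'F',np.array(s['ft_force']),'w',s['width'],s['gripper_force'],'q',np.array(s['joint_positions']))
    return s
def totool(d):
    s=manip.get_state(); return R.from_rotvec(s['eef_rot']).inv().apply(d)
E
python3 - <<'E'
from h import *
s=st(); print(R.from_rotvec(s['eef_rot']).as_matrix())
a=snap('top','top1.png'); b=snap('scene','scene1.png')
cv2.imwrite('pics/both.png',np.vstack([a])[:,:,::-1])
for c in ('top','scene'):
    p=eyes.camera_params(c); print(c,p['position'],p['attitude'],np.array(p['mtx']).ravel())
    for n in ('case','release_top','tray_front','disc_center','collar','stub','chisel','hammer','caliper','tongs','tin'):
        print(n,[(np.round(r['location'],4).tolist(),round(r['p'],2)) for r in spotter.mark_of(c,n)[:2]])
E
```

```text
0.0 tcp [0.1858 0.5174 0.2305] rot [-0.5389 -3.0948  0.0021] F [ 0.1324 -0.8216 -0.4378] w 0.08556577046412253 0.0 q [ 1.226   0.0875  0.1751  1.6598 -0.      1.5708]
[[-0.9411  0.338  -0.0005]
 [ 0.338   0.9411 -0.0013]
 [-0.     -0.0014 -1.    ]]
top [ 0.3888 -0.0007  1.1314] [-2.17    2.1744 -0.1242] [366.3646   0.     251.8021   0.     366.3646 185.5409   0.       0.
   1.    ]
case [([0.6182, 0.0702, 0.0019], 0.9)]
release_top [([0.6701, -0.0236, 0.0956], 0.56), ([0.6472, 0.3412, 0.0013], 0.33)]
tray_front [([0.5984, 0.0766, 0.0323], 0.9)]
disc_center [([0.4516, 0.2853, 0.0121], 0.66)]
collar [([0.5022, -0.3062, 0.001], 0.49)]
stub [([0.6482, 0.3436, 0.0019], 0.63), ([0.67, -0.0228, 0.0982], 0.46)]
chisel [([0.3611, 0.4359, -0.0005], 0.64), ([0.529, 0.4744, -0.0016], 0.64)]
hammer []
caliper [([0.6514, -0.3926, -0.0083], 0.57), ([0.3615, 0.4336, -0.0013], 0.34)]
tongs []
tin [([0.679, 0.4212, -0.0002], 0.75), ([0.6182, 0.0661, 0.0009], 0.64)]
scene [ 1.2788 -0.3039  0.881 ] [-2.0093 -1.3264  0.5618] [401.5861   0.     255.2555   0.     401.5861 186.3909   0.       0.
   1.    ]
case [([0.6211, 0.0697, -0.0046], 0.96)]
release_top [([0.6743, -0.0228, 0.095], 0.62)]
tray_front []
disc_center []
collar [([0.5049, -0.3056, 0.0004], 0.61)]
stub [([0.646, 0.3462, -0.0005], 0.7)]
chisel [([0.3611, 0.4379, -0.0016], 0.74), ([0.5269, 0.4778, 0.0013], 0.51)]
hammer []
caliper [([0.6488, -0.3921, 0.0023], 0.92)]
tongs [([0.3567, -0.464, -0.0023], 0.67), ([0.5251, 0.4765, 0.0006], 0.33)]
tin [([0.68, 0.4191, -0.003], 0.93)]
```

View pics/top1.png

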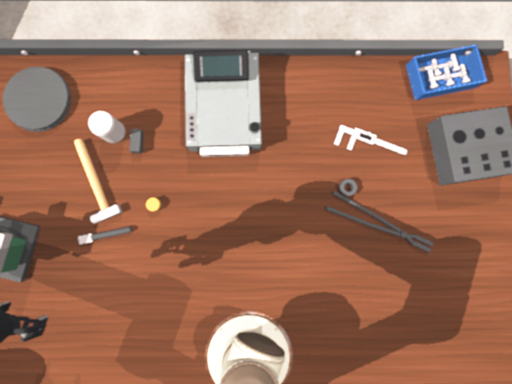

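View pics/scene1.png

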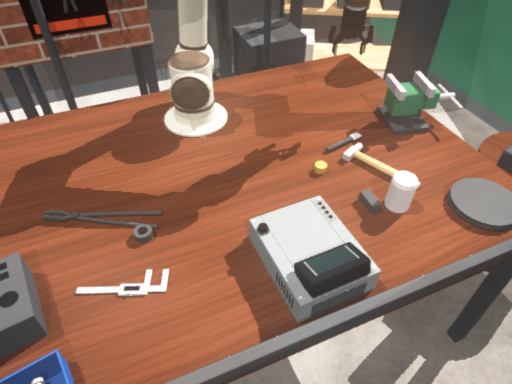

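The top view shows the tester at about (222,100), its plunger at (254,127), the white tray front at (224,151) and the yellow disc at (153,204). The scene view agrees: disc at (320,167), plunger at (263,228). The hammer, chisel, stub and tin are left of the tester, near the disc. Next I'll measure the case yaw and the disc centre from the pixels.

```bash
cat >> h.py <<'E'
def ray(cam,uv,z,p=None):
    p=p or eyes.camera_params(cam); K=np.array(p['mtx']).reshape(3,3)
    uv=np.atleast_2d(uv).astype(float); d=np.c_[uv,np.ones(len(uv))]@np.linalg.inv(K).T
    a=np.array(p['attitude']); M=a if a.ndim==2 else R.from_rotvec(a).as_matrix()
    d=d@M.T; c=np.array(p['position']); return c+d*((z-c[2])/d[:,2])[:,None]
E
python3 - <<'E'
from h import *
a=cv2.imread('pics/top1.png'); hsv=cv2.cvtColor(a,cv2.COLOR_BGR2HSV)
m=cv2.inRange(hsv,(20,90,90),(35,255,255)); n,l,s,c=cv2.connectedComponentsWithStats(m)
for i in range(1,n):
    if s[i,4]>60: print('disc',s[i],c[i],ray('top',c[i],.025),ray('top',c[i],.02))
# tray bar
m=cv2.inRange(hsv,(0,0,215),(180,40,255)); m[:140]=0;m[165:]=0;m[:,:190]=0;m[:,262:]=0
ys,xs=np.where(m>0); P=ray('top',np.c_[xs,ys],.052); r=cv2.minAreaRect((P[:,:2]*1000).astype(np.float32)); print('bar',len(xs),r)
q=P[:,:2]; 
# case edges: subpixel gradient along rows
g=cv2.cvtColor(a,cv2.COLOR_BGR2GRAY).astype(float)
S=hsv[:,:,1].astype(float)
for lo,hi,name in ((178,194,'L'),(252,270,'R')):
    pts=[]
    for v in range(85,145):
        gr=np.abs(np.diff(S[v,lo:hi])); gr[gr<0.5*gr.max()]=0; u=(gr*np.arange(lo+.5,hi-.6)).sum()/gr.sum(); pts.append((u,v))
    W=ray('top',pts,.08); f=np.polyfit(W[:,0],W[:,1],1); res=W[:,1]-np.polyval(f,W[:,0]); k=abs(res)<.003; f=np.polyfit(W[k,0],W[k,1],1); print(name,f,np.degrees(np.arctan(f[0])),k.sum(),np.polyval(f,.62))
cv2.imwrite('pics/c1.png',cv2.resize(a[40:220,130:280],None,fx=3.3,fy=3.3,interpolation=cv2.INTER_CUBIC))
E
```

```text
disc [146 198  13  13 136] [152.2574 204.0074] [[0.4495 0.2885 0.025 ]] [[0.4497 0.2898 0.02  ]]
bar 731 ((616.7901000976562, 70.17018127441406), (206.83486938476562, 45.618202209472656), 89.98112487792969)
L [0.0363 0.161 ] 2.0815510970136333 60 0.18353356699680212
R [ 0.0246 -0.0552] 1.4115837760692005 60 -0.03994578088814762
```

View pics/c1.png

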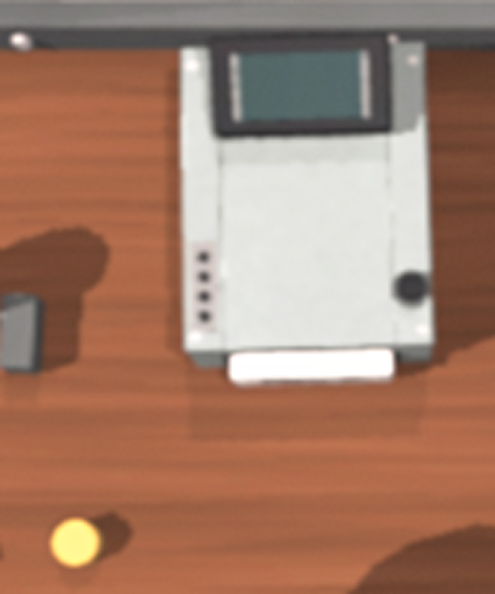

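The case yaw is about +1.7°, and the disc is at (0.450, 0.288). I'll close the fingers, align the tool with the case and check that the wrist joint turns the right way.

Emit:
{"fn": "apply_moves", "kwargs": {
  "increments": [
    [0, 0, 0, -10.7],
    [0, 0, 0, -10.7],
    [-0.039, -0.046, 0, 0],
    [-0.039, -0.046, 0, 0]
  ],
  "fingers": 0
}}

```text
time_s: 1.7
eef_pos: [0.2669, 0.427, 0.231]
eef_rot: [0.048, -3.141, 0.0]
ft_force: [1.2, 1.1, 0.2]
width: 0.012
gripper_force: 0.0
```

```bash
python3 - <<'E'
from h import *
st()
E
```

```text
1.7 tcp [0.2669 0.427  0.231 ] rot [ 0.0482 -3.1412  0.0004] F [1.2042 1.143  0.1733] w 0.012049261659817564 0.0 q [ 1.0122 -0.024   0.0616  1.6567 -0.0001  0.9815]
```

Emit:
{"fn": "apply_moves", "kwargs": {
  "increments": [
    [-0.039, -0.046, 0, 0],
    [-0.039, -0.046, 0, 0],
    [-0.039, -0.046, 0, 0],
    [-0.039, -0.046, 0, 0],
    [-0.039, -0.046, 0, 0],
    [-0.039, -0.046, 0, 0],
    [-0.039, -0.046, 0, 0],
    [-0.039, -0.046, 0, 0],
    [-0.039, -0.046, 0, 0],
    [-0.02, -0.046, 0, 0],
    [0, 0, 0, 0],
    [0, 0, 0, 0]
  ]
}}

```text
time_s: 3.2
eef_pos: [0.6504, -0.0212, 0.2311]
eef_rot: [0.044, -3.141, -0.0]
ft_force: [0.8, -0.6, 0.4]
width: 0.0002
gripper_force: 0.0
```

```bash
python3 - <<'E'
from h import *
st(); p=eyes.camera_params('wrist'); a=snap('wrist','w1.png'); print(p['position'],p['attitude'])
for c in ('wrist','top'):
  if c=='top': snap('top')
  for n in ('release_top','tray_front','case'):
    print(c,n,[(np.round(r['location'],4).tolist(),round(r['p'],2)) for r in spotter.mark_of(c,n)[:2]])
E
```

```text
3.2 tcp [ 0.6504 -0.0212  0.2311] rot [ 0.0444 -3.1408 -0.0005] F [ 0.7908 -0.5798  0.3589] w 0.0002470760076282245 0.0 q [-0.0326  0.3438  0.4774  1.7049  0.0003 -0.0609]
[ 0.5843 -0.0217  0.3734] [2.0516 2.1112 0.28  ]
wrist release_top [([0.6701, -0.02, 0.0932], 0.65), ([0.4983, -0.3066, -0.0001], 0.32)]
wrist tray_front [([0.5969, 0.0725, 0.0295], 0.62)]
wrist case [([0.6182, 0.0744, -0.0013], 0.64)]
top release_top []
top tray_front []
top case [([0.6188, 0.0712, 0.0003], 0.86)]
```

View pics/w1.png

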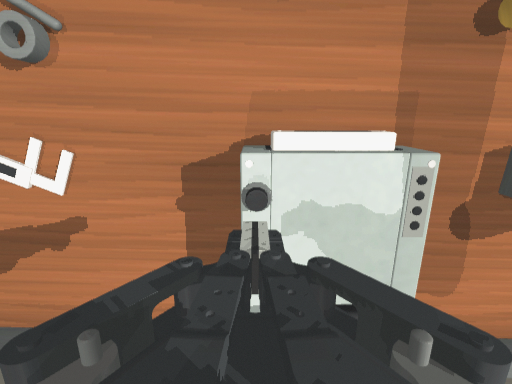

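The wrist view shows the plunger cap at about (257,198), just ahead of the fingertips at (257,228), and the collar top left. I'll measure the cap centre from the pixels.

```bash
python3 - <<'E'
from h import *
a=cv2.imread('pics/w1.png'); g=cv2.cvtColor(a,cv2.COLOR_BGR2GRAY)
m=(g[175:222,235:282]<75).astype(np.uint8); n,l,s,c=cv2.connectedComponentsWithStats(m)
i=1+np.argmax(s[1:,4]); print(s[i],c[i]+[235,175])
for uv in (c[i]+[235,175],): print(ray('wrist',uv,.096),ray('wrist',uv,.09))
print(ray('wrist',[[272,132],[395,133]],.052), ray('wrist',[[243,149],[440,156]],.08))
E
```

```text
[ 10  13  23  23 415] [255.9614 198.7928]
[[ 0.6697 -0.0174  0.096 ]] [[ 0.6716 -0.0174  0.09  ]]
[[ 0.6013 -0.0007  0.052 ]
 [ 0.5982  0.1427  0.052 ]] [[ 0.6188 -0.033   0.08  ]
 [ 0.6199  0.1814  0.08  ]]
```

Emit:
{"fn": "apply_moves", "kwargs": {
  "increments": [
    [-0.02, 0.0015, 0, 0],
    [0, 0, 0.04, 0],
    [0, 0, 0.04, 0],
    [0, 0, 0.03, 0],
    [0, 0, 0.012, 0],
    [0, 0, 0.006, 0],
    [0, 0, 0, 0]
  ]
}}

```text
time_s: 4.47
eef_pos: [0.6708, -0.0192, 0.1042]
eef_rot: [-0.045, 3.14, -0.0]
ft_force: [0.5, -0.8, -0.3]
width: 0.0003
gripper_force: 0.0
```

Emit:
{"fn": "apply_moves", "kwargs": {
  "increments": [
    [0, 0, 0.002, 0],
    [0, 0, 0.002, 0],
    [0, 0, 0.002, 0],
    [0, 0, 0.002, 0],
    [0, 0, 0.002, 0],
    [0, 0, 0, 0]
  ]
}}

```text
time_s: 5.22
eef_pos: [0.6706, -0.0192, 0.0937]
eef_rot: [-0.045, 3.141, -0.0]
ft_force: [-1.7, 0.6, 4.1]
width: -0.0001
gripper_force: 2.3
```

Emit:
{"fn": "apply_moves", "kwargs": {
  "increments": [
    [0, 0, 0.002, 0],
    [0, 0, 0.002, 0],
    [0, 0, 0.001, 0],
    [0, 0, 0, 0],
    [0, 0, 0, 0]
  ]
}}

```text
time_s: 5.85
eef_pos: [0.6706, -0.0192, 0.0885]
eef_rot: [-0.045, 3.141, -0.0]
ft_force: [-1.6, 0.1, 5.2]
width: -0.0002
gripper_force: 2.6
```

```bash
python3 - <<'E'
from h import *
st(); snap('top')
for n in ('tray_front','pocket'):
    print(n,[(np.round(r['location'],4).tolist(),round(r['p'],2)) for r in spotter.mark_of('top',n)[:2]])
E
```

```text
5.85 tcp [ 0.6706 -0.0192  0.0885] rot [-0.045   3.1409 -0.    ] F [-1.5505  0.0694  5.1971] w -0.00019762583063149552 2.6066014543175697 q [-0.0286  0.3696  0.2349  1.4357 -0.     -0.0573]
tray_front [([0.5093, 0.0717, 0.0342], 0.78), ([0.529, 0.4736, -0.0026], 0.6)]
pocket [([0.5739, 0.0684, 0.0252], 0.93), ([0.5083, 0.0743, 0.0317], 0.43)]
```

The tray has sprung out: the front is at x≈0.509 and the pocket at about (0.574, 0.070). I'll lift away and go above the disc.

Emit:
{"fn": "apply_moves", "kwargs": {
  "increments": [
    [0, 0, -0.02, 0],
    [0, 0, -0.05, 0],
    [0, 0, -0.05, 0],
    [0.03, 0.045, 0, 0],
    [0.03, 0.045, 0, 0],
    [0.03, 0.045, 0, 0],
    [0.03, 0.045, 0, 0],
    [0.03, 0.045, 0, 0],
    [0.03, 0.045, 0, 0],
    [0.03, 0.043, 0, 0],
    [0, 0, 0, 0],
    [0, 0, 0, 0]
  ],
  "fingers": 0.065
}}

```text
time_s: 7.5
eef_pos: [0.4517, 0.2876, 0.208]
eef_rot: [0.046, -3.141, 0.001]
ft_force: [0.4, 0.1, -0.6]
width: 0.0651
gripper_force: 0.0
```

```bash
python3 - <<'E'
from h import *
st(); a=snap('wrist','w2.png')
for c in ('wrist','top'):
  if c=='top': snap('top','top2.png')
  for n in ('disc_center','pocket','tray_front'):
    print(c,n,[(np.round(r['location'],4).tolist(),round(r['p'],2)) for r in spotter.mark_of(c,n)[:2]])
m=cv2.inRange(cv2.cvtColor(a,cv2.COLOR_RGB2HSV),(20,90,90),(35,255,255)); n,l,s,c=cv2.connectedComponentsWithStats(m)
i=1+np.argmax(s[1:,4]); print(s[i],c[i],ray('wrist',c[i],.025),ray('wrist',c[i],.0125))
E
```

```text
7.5 tcp [0.4517 0.2876 0.208 ] rot [ 0.0462 -3.1412  0.0006] F [ 0.3846  0.1343 -0.5841] w 0.06511499307530014 0.0 q [ 0.5672  0.0447  0.0861  1.6126 -0.0003  0.5378]
wrist disc_center [([0.4512, 0.2909, 0.0029], 0.91)]
wrist pocket [([0.5713, 0.0672, 0.0255], 0.81)]
wrist tray_front [([0.5019, 0.0677, 0.0287], 0.9)]
top disc_center [([0.4521, 0.287, 0.0141], 0.44)]
top pocket [([0.5733, 0.0666, 0.0255], 0.66)]
top tray_front [([0.5054, 0.0724, 0.0303], 0.8)]
[240 154  32  33 845] [255.1633 170.0959] [[0.4492 0.2889 0.025 ]] [[0.4516 0.289  0.0125]]
```

View pics/w2.png

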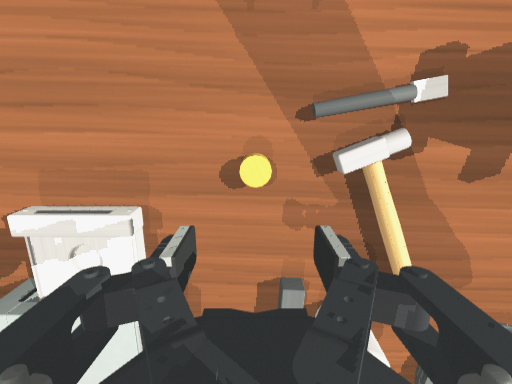

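The disc sits midway between the open fingers at (255,170), measured at (0.450, 0.289). The nearest object is the hammer head, about 100 mm away. Descending to grasp.

Emit:
{"fn": "apply_moves", "kwargs": {
  "increments": [
    [0.0015, 0.001, 0.04, 0],
    [0, 0, 0.05, 0],
    [0, 0, 0.05, 0],
    [0, 0, 0.03, 0],
    [0, 0, 0.018, 0],
    [0, 0, 0.01, 0],
    [0, 0, 0, 0]
  ]
}}

```text
time_s: 8.78
eef_pos: [0.4503, 0.2887, 0.0105]
eef_rot: [-0.045, 3.141, 0.0]
ft_force: [0.6, -0.2, 0.8]
width: 0.0651
gripper_force: 0.0
```

Emit:
{"fn": "apply_moves", "kwargs": {
  "increments": [
    [0, 0, 0, 0],
    [0, 0, 0, 0],
    [0, 0, 0, 0],
    [0, 0, 0, 0],
    [0, 0, 0, 0],
    [0, 0, 0, 0]
  ],
  "fingers": 0.03
}}

```text
time_s: 9.52
eef_pos: [0.4508, 0.2891, 0.0119]
eef_rot: [-0.045, 3.139, 0.002]
ft_force: [-0.7, -0.9, 4.2]
width: 0.0366
gripper_force: 59.5
```

Emit:
{"fn": "apply_moves", "kwargs": {
  "increments": [
    [0, 0, -0.005, 0],
    [0, 0, -0.02, 0],
    [0, 0, -0.03, 0],
    [0, 0, -0.03, 0],
    [0, 0, 0, 0],
    [0, 0, 0, 0]
  ]
}}

```text
time_s: 10.28
eef_pos: [0.4498, 0.2884, 0.0944]
eef_rot: [0.045, -3.14, 0.001]
ft_force: [0.2, -0.5, -1.3]
width: 0.0364
gripper_force: 60.3
```

```bash
python3 - <<'E'
from h import *
st(); a=snap('wrist','w3.png'); b=snap('scene')
cv2.imwrite('pics/w3c.png',np.hstack([cv2.resize(a[130:330,156:356],(400,400)),cv2.resize(b[110:210,270:370],(400,400),interpolation=cv2.INTER_CUBIC)])[:,:,::-1])
m=cv2.inRange(cv2.cvtColor(a,cv2.COLOR_RGB2HSV),(20,90,90),(35,255,255)); n,l,s,c=cv2.connectedComponentsWithStats(m)
i=1+np.argmax(s[1:,4]); print(s[i],c[i],[ray('wrist',c[i],z) for z in (.1,.105,.11)])
E
```

```text
10.275 tcp [0.4498 0.2884 0.0944] rot [ 0.0451 -3.1404  0.0008] F [ 0.2128 -0.4741 -1.3038] w 0.03636963665350621 60.305389165878296 q [ 0.5702  0.0422 -0.1353  1.3943  0.      0.5415]
[ 220  198   70   80 4623] [254.6251 238.1454] [array([[0.4477, 0.2895, 0.1   ]]), array([[0.4454, 0.2894, 0.105 ]]), array([[0.443 , 0.2894, 0.11  ]])]
```

View pics/w3c.png

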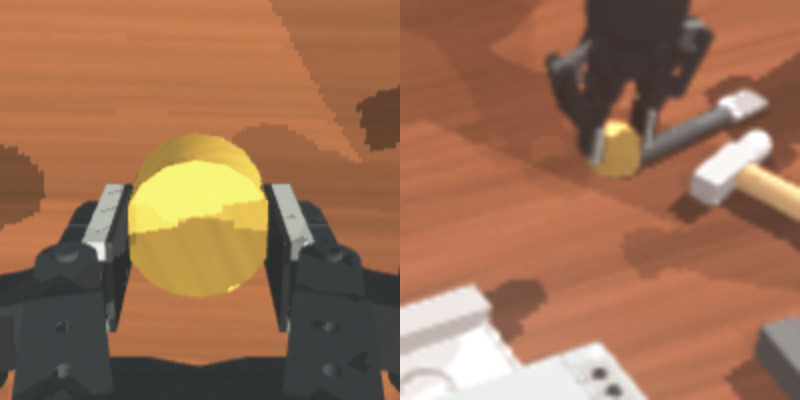

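The disc is held centrally between the pads. To check whether it is level, I'll fit its tilt from three edge rows: top-face far edge v≈278, top-face near edge ≈210, bottom near edge ≈198.

```bash
cat > tilt.py <<'E'
from h import *
from scipy.optimize import least_squares
def proj(P,p):
    a=np.array(p['attitude']); M=a if a.ndim==2 else R.from_rotvec(a).as_matrix()
    q=(P-np.array(p['position']))@M; K=np.array(p['mtx']).reshape(3,3); q=q@K.T; return q[:,:2]/q[:,2:]
def rows(x,z,t,y,p):
    L=np.array([[.02,0,.0125],[-.02,0,.0125],[-.02,0,-.0125]])
    P=R.from_euler('y',t).apply(L)+[x,y,z]; return proj(P,p)[:,1]
def fit(v,x0,y,z0,p):
    f=least_squares(lambda u:(rows(u[0],u[1],u[2],y,p)-v),[x0,z0,0],x_scale=[.01,.01,.1]); return f.x,f.cost
E
python3 - <<'E'
from tilt import *
p=eyes.camera_params('wrist'); a=cv2.imread('pics/w3.png'); 
print(np.array(p['position']))
print(a[190:285,254].astype(int).sum(1))
for v in ([278,210,197.5],[278,211,197.5],[278,209,197.5]):
    x,c=fit(np.array(v),.45,.289,.1,p); print(x[:2],np.degrees(x[2]),c)
print('flat',rows(.45,.0969,0,.289,p),rows(.45,.094,0,.289,p))
E
```

```text
[0.3836 0.2879 0.2363]
[389 388 391 383 380 379 384 409 412 421 422 428 428 441 443 442 434 439
 456 444 564 615 617 618 618 616 616 617 613 611 611 612 612 613 611 610
 609 609 609 610 610 611 614 614 612 615 615 613 530 413 413 420 415 420
 418 416 416 413 417 417 415 418 417 419 418 419 420 420 419 415 417 416
 414 412 415 407 411 421 414 414 422 424 425 427 427 425 425 421 405 387
 378 378 376 377 380]
[0.4512 0.0896] -1.4607573046511606 3.6350710512584224e-27
[0.4515 0.0891] -0.19279856794257477 3.6350710512584224e-27
[0.4509 0.0901] -2.726040740523105 3.2311742677852644e-27
flat [283.8898 213.5543 198.8543] [280.7256 211.5842 197.4335]
```

The disc is level within the measurement error. Now to a hover above the pocket, at the same relative height as in the disc measurement so that camera bias cancels.

Emit:
{"fn": "apply_moves", "kwargs": {
  "increments": [
    [0, 0, -0.05, 0],
    [0, 0, -0.05, 0],
    [0, 0, -0.023, 0],
    [-0.023, -0.045, 0, 0],
    [-0.023, -0.045, 0, 0],
    [-0.023, -0.045, 0, 0],
    [-0.023, -0.045, 0, 0],
    [-0.024, -0.043, 0, 0],
    [0, 0, 0, 0],
    [0, 0, 0, 0],
    [0, 0, 0, 0]
  ]
}}

```text
time_s: 11.75
eef_pos: [0.572, 0.07, 0.218]
eef_rot: [0.047, -3.141, -0.0]
ft_force: [0.6, -0.4, -2.3]
width: 0.0365
gripper_force: 61.1
```

```bash
python3 - <<'E'
from h import *
st(); p=eyes.camera_params('wrist'); a=snap('wrist','w4.png')
for n in ('pocket','tray_front','case'):
    print(n,[(np.round(r['location'],4).tolist(),round(r['p'],2)) for r in spotter.mark_of('wrist',n)[:2]])
cv2.imwrite('pics/w4c.png',cv2.resize(a[90:260,150:370],None,fx=3.5,fy=3.5,interpolation=cv2.INTER_CUBIC)[:,:,::-1])
E
```

```text
11.75 tcp [0.572 0.07  0.218] rot [ 0.047  -3.1407 -0.0002] F [ 0.5953 -0.4228 -2.2713] w 0.03648486777190856 61.12383484840393 q [0.1216 0.1467 0.2155 1.6403 0.0002 0.0917]
pocket [([0.5742, 0.0653, 0.0225], 0.87)]
tray_front [([0.5034, 0.0675, 0.0332], 0.97)]
case [([0.6175, 0.0765, 0.0012], 0.7), ([0.5732, 0.0716, 0.0231], 0.69)]
```

View pics/w4c.png

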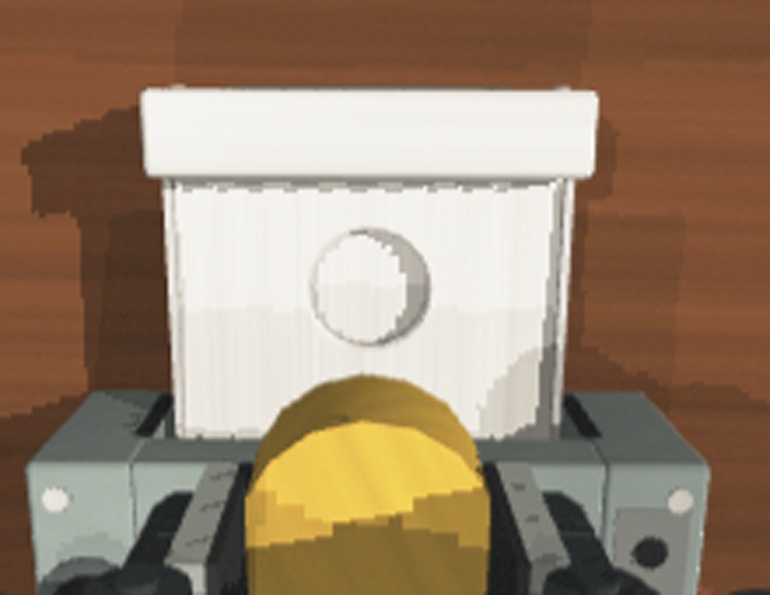

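The pocket mouth shows clearly, its ring centred at about (255.4,171.5) in the full picture. The disc in the grip is in the foreground at column ~255. I'll refine the ring with an ellipse fit and compare it with the disc's in-hand position.

```bash
python3 - <<'E'
from tilt import *
p=eyes.camera_params('wrist'); s=st(); T=np.array(s['eef_pos']); print(np.array(p['mtx']).ravel())
a=cv2.imread('pics/w4.png'); g=cv2.cvtColor(a,cv2.COLOR_BGR2GRAY).astype(np.float32)
# radial search of ring edge: outermost strong darkening
c=np.array([255.4,171.5]); pts=[]
for th in np.arange(0,360,6):
    d=np.array([np.cos(np.radians(th)),np.sin(np.radians(th))]); r=np.arange(14,21,.1)
    q=(c+r[:,None]*d).astype(np.float32); v=cv2.remap(g,q[:,:1],q[:,1:],cv2.INTER_LINEAR).ravel()
    gr=np.gradient(v); k=np.where(gr>.5*gr.max())[0]
    if gr.max()>.6: pts.append(c+r[k[-1]]*d)
pts=np.array(pts,np.float32); e=cv2.fitEllipse(pts); print(len(pts),e)
res=np.linalg.norm((pts-e[0]),axis=1); print(res.min(),res.max())
P=ray('wrist',e[0],.034,p)[0]; print('pocket',P,'minus TCP',P-T)
# circle-fit on plane
W=ray('wrist',pts,.034,p); f=least_squares(lambda u:np.hypot(W[:,0]-u[0],W[:,1]-u[1])-u[2],[T[0],T[1],.022],loss='soft_l1',f_scale=.0005); print('circle',f.x, 'minus TCP',f.x[:2]-T[:2])
# disc in hand
m=cv2.inRange(cv2.cvtColor(a,cv2.COLOR_BGR2HSV),(15,90,60),(35,255,255)); m[:190]=0
for v in (232,240,250): u=np.where(m[v,200:310])[0]+200; print(v,u.min(),u.max(),(u.min()+u.max())/2)
print('proj of TCP axis',proj(np.array([T,T+[0,0,.01],T+[0,0,-.183]]),p))
E
```

```text
11.95 tcp [0.5722 0.0698 0.2184] rot [-0.0469  3.141   0.0001] F [-0.3989  0.0101 -1.6881] w 0.036610188813367604 61.12363815307617 q [0.1213 0.1464 0.2161 1.6402 0.     0.0915]
[270.5363   0.     254.5468   0.     270.5363 189.7497   0.       0.
   1.    ]
60 ((255.19461059570312, 171.5434112548828), (35.100399017333984, 36.39451217651367), 107.58062744140625)
17.045114462229073 18.644352538521403
pocket [0.5715 0.0716 0.034 ] minus TCP [-0.0007  0.0019 -0.1844]
circle [0.5719 0.0717 0.0221] minus TCP [-0.0003  0.0019]
232 220 289 254.5
240 220 289 254.5
250 220 289 254.5
proj of TCP axis [[252.3352 236.2283]
 [252.171  244.2099]
 [253.6512 172.2884]]
```

Relative to the disc in hand, the pocket is about +0.6 mm in x and +1.2 mm in y. I'll correct and descend to just above the deck.

Emit:
{"fn": "apply_moves", "kwargs": {
  "increments": [
    [-0.0006, 0.0012, 0.05, 0],
    [0, 0, 0.05, 0],
    [0, 0, 0.035, 0],
    [0, 0, 0.02, 0],
    [0, 0, 0.01, 0],
    [0, 0, 0, 0],
    [0, 0, 0, 0],
    [0, 0, 0, 0]
  ]
}}

```text
time_s: 12.95
eef_pos: [0.5736, 0.0703, 0.0543]
eef_rot: [-0.045, 3.14, 0.0]
ft_force: [0.6, 0.6, -1.3]
width: 0.0365
gripper_force: 61.1
```

Emit:
{"fn": "apply_moves", "kwargs": {
  "increments": [
    [0, 0, 0.002, 0],
    [0, 0, 0.002, 0],
    [0, 0, 0.001, 0],
    [0, 0, 0, 0]
  ]
}}

```text
time_s: 13.45
eef_pos: [0.5729, 0.0702, 0.0481]
eef_rot: [0.045, -3.141, 0.0]
ft_force: [0.7, -0.6, -1.9]
width: 0.0367
gripper_force: 61.1
```

Emit:
{"fn": "apply_moves", "kwargs": {
  "increments": [
    [0, 0, 0.0015, 0],
    [0, 0, 0.0015, 0],
    [0, 0, 0, 0]
  ]
}}

```text
time_s: 13.82
eef_pos: [0.5729, 0.0702, 0.0451]
eef_rot: [0.045, -3.141, 0.0]
ft_force: [0.0, -0.3, -1.9]
width: 0.0366
gripper_force: 61.1
```

```bash
python3 - <<'E'
from h import *
for i in range(4):
    snap('wrist','w5.png' if i==0 else None); s=st() if i==0 else manip.get_state(); print(np.array(s['eef_pos']),np.array(s['ft_force']))
E
```

```text
13.875 tcp [0.5729 0.0703 0.0452] rot [ 0.0451 -3.1411 -0.    ] F [ 0.3755 -0.9459 -2.1567] w 0.03641338680839962 61.13948106765747 q [ 0.122   0.1602 -0.1032  1.3075  0.      0.0933]
[0.5729 0.0703 0.0452] [ 0.3755 -0.9459 -2.1567]
[0.573  0.0702 0.0453] [-0.0694  0.0791 -2.4721]
[0.573  0.0702 0.0453] [ 0.9227  1.0584 -3.1146]
[0.573  0.0702 0.0453] [-0.2296 -0.0152 -2.938 ]
```

Emit:
{"fn": "apply_moves", "kwargs": {
  "increments": [
    [0, 0, 0.001, 0],
    [0, 0, 0.001, 0],
    [0, 0, 0, 0]
  ]
}}

```text
time_s: 14.4
eef_pos: [0.5729, 0.0703, 0.0431]
eef_rot: [0.045, -3.141, 0.0]
ft_force: [0.3, -0.5, -1.8]
width: 0.0365
gripper_force: 61.1
```

Emit:
{"fn": "apply_moves", "kwargs": {
  "increments": [
    [0, 0, 0.001, 0],
    [0, 0, 0, 0]
  ]
}}

```text
time_s: 14.65
eef_pos: [0.573, 0.0702, 0.0422]
eef_rot: [0.045, -3.141, 0.0]
ft_force: [-0.5, 0.4, -2.9]
width: 0.0365
gripper_force: 61.1
```

The disc's underside is now below deck level with no contact force, so it has entered the pocket. Continuing gently to the floor.

Emit:
{"fn": "apply_moves", "kwargs": {
  "increments": [
    [0, 0, 0.001, 0],
    [0, 0, 0.001, 0],
    [0, 0, 0, 0]
  ]
}}

```text
time_s: 15.02
eef_pos: [0.5729, 0.0702, 0.0402]
eef_rot: [0.045, -3.141, 0.0]
ft_force: [1.1, 0.0, -2.6]
width: 0.0365
gripper_force: 61.1
```

Emit:
{"fn": "apply_moves", "kwargs": {
  "increments": [
    [0, 0, 0.001, 0],
    [0, 0, 0.0005, 0],
    [0, 0, 0, 0]
  ]
}}

```text
time_s: 15.4
eef_pos: [0.573, 0.0703, 0.0387]
eef_rot: [0.045, -3.141, 0.0]
ft_force: [-0.1, 1.2, -1.3]
width: 0.0364
gripper_force: 61.1
```

Emit:
{"fn": "apply_moves", "kwargs": {
  "increments": [
    [0, 0, 0.0007, 0],
    [0, 0, 0.0005, 0],
    [0, 0, 0, 0]
  ]
}}

```text
time_s: 15.78
eef_pos: [0.573, 0.0702, 0.0379]
eef_rot: [-0.045, 3.141, 0.0]
ft_force: [-1.0, -0.4, 1.4]
width: 0.0365
gripper_force: 61.5
```

Emit:
{"fn": "apply_moves", "kwargs": {
  "increments": [
    [0, 0, 0.0006, 0],
    [0, 0, 0, 0]
  ]
}}

```text
time_s: 16.02
eef_pos: [0.5735, 0.0703, 0.0379]
eef_rot: [-0.045, 3.14, 0.0]
ft_force: [-1.7, -0.8, 5.9]
width: 0.0366
gripper_force: 61.9
```

The disc touches down at TCP z = 0.0379, exactly the 0.026 floor height plus the 0.0119 grasp height, so it is seated. Releasing and rising.

Emit:
{"fn": "apply_moves", "kwargs": {
  "increments": [
    [0, 0, 0, 0],
    [0, 0, 0, 0],
    [0, 0, 0, 0],
    [0, 0, 0, 0]
  ],
  "fingers": 0.06
}}

```text
time_s: 16.52
eef_pos: [0.573, 0.0702, 0.0369]
eef_rot: [0.045, -3.141, 0.0]
ft_force: [-0.5, -0.2, 0.5]
width: 0.06
gripper_force: 0.0
```

Emit:
{"fn": "apply_moves", "kwargs": {
  "increments": [
    [0, 0, -0.005, 0],
    [0, 0, -0.02, 0],
    [0, 0, -0.05, 0],
    [0, 0, -0.06, 0],
    [0, 0, -0.04, 0],
    [0, 0, 0, 0],
    [0, 0, 0, 0]
  ]
}}

```text
time_s: 17.4
eef_pos: [0.5729, 0.0702, 0.2114]
eef_rot: [0.045, -3.141, 0.0]
ft_force: [0.2, 0.1, -0.9]
width: 0.0601
gripper_force: 0.0
```

```bash
python3 - <<'E'
from tilt import *
s=st(); p=eyes.camera_params('wrist'); a=snap('wrist','w6.png')
cv2.imwrite('pics/w6c.png',cv2.resize(a[90:260,150:370],None,fx=3.5,fy=3.5,interpolation=cv2.INTER_CUBIC)[:,:,::-1])
for n in ('tray_front','disc_center'):
    print(n,[(np.round(r['location'],4).tolist(),round(r['p'],2)) for r in spotter.mark_of('wrist',n)[:2]])
th=np.linspace(0,2*np.pi,60); m=cv2.inRange(cv2.cvtColor(a,cv2.COLOR_RGB2HSV),(15,90,60),(35,255,255)); n,l,S,c=cv2.connectedComponentsWithStats(m); i=1+np.argmax(S[1:,4]); print(S[i],c[i],ray('wrist',c[i],.051,p))
E
```

```text
17.4 tcp [0.5729 0.0702 0.2114] rot [ 0.045  -3.1408  0.0001] F [ 0.227   0.1037 -0.8931] w 0.06012473370312929 0.0 q [0.122  0.1468 0.2029 1.6274 0.     0.0933]
tray_front [([0.5037, 0.0692, 0.0329], 0.66)]
disc_center [([0.5738, 0.0738, 0.0362], 0.78)]
[238 157  35  36 989] [254.544  174.6643] [[0.5709 0.0713 0.051 ]]
```

View pics/w6c.png

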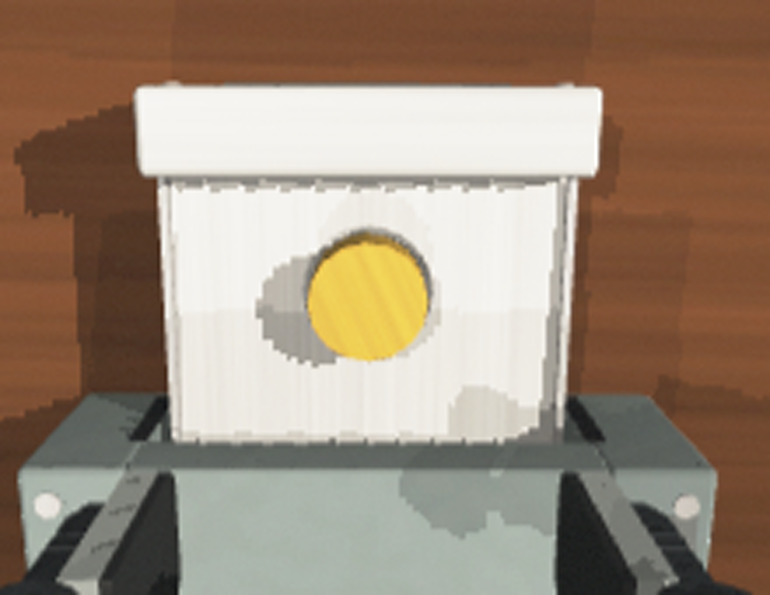

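The disc sits centred and flat in the pocket, with the mouth ring showing evenly around it. Next I'll close the fingers and go down in front of the tray front.

Emit:
{"fn": "apply_moves", "kwargs": {
  "increments": [
    [0.055, 0, 0, 0],
    [0.055, 0, 0, 0],
    [0, 0, 0.06, 0],
    [0, 0, 0.06, 0],
    [0, 0, 0.04, 0],
    [0, 0, 0.021, 0],
    [0, 0, 0, 0],
    [0, 0, 0, 0]
  ],
  "fingers": 0
}}

```text
time_s: 18.55
eef_pos: [0.4633, 0.0671, 0.0317]
eef_rot: [-0.045, 3.141, 0.0]
ft_force: [-0.4, -0.6, 0.5]
width: -0.0001
gripper_force: 0.0
```

Emit:
{"fn": "apply_moves", "kwargs": {
  "increments": [
    [-0.01, 0, 0, 0],
    [-0.008, 0, 0, 0],
    [-0.004, 0, 0, 0],
    [-0.003, 0, 0, 0],
    [-0.003, 0, 0, 0],
    [-0.003, 0, 0, 0],
    [0, 0, 0, 0]
  ]
}}

```text
time_s: 19.42
eef_pos: [0.494, 0.068, 0.0309]
eef_rot: [0.045, -3.141, 0.0]
ft_force: [-1.0, 0.3, 0.4]
width: -0.0
gripper_force: 0.5
```

Emit:
{"fn": "apply_moves", "kwargs": {
  "increments": [
    [-0.002, 0, 0, 0],
    [-0.002, 0, 0, 0],
    [-0.003, 0, 0, 0],
    [-0.004, 0, 0, 0],
    [-0.005, 0, 0, 0],
    [-0.006, 0, 0, 0],
    [-0.006, 0, 0, 0],
    [-0.006, 0, 0, 0],
    [-0.006, 0, 0, 0],
    [-0.006, 0, 0, 0],
    [-0.006, 0, 0, 0],
    [-0.006, 0, 0, 0],
    [-0.006, 0, 0, 0],
    [-0.005, 0, 0, 0],
    [-0.005, 0, 0, 0],
    [-0.004, 0, 0, 0],
    [-0.004, 0, 0, 0],
    [-0.002, 0, 0, 0],
    [0, 0, 0, 0]
  ]
}}

```text
time_s: 21.8
eef_pos: [0.5782, 0.0703, 0.0309]
eef_rot: [0.045, -3.141, 0.0]
ft_force: [-4.5, -3.0, 0.5]
width: -0.0001
gripper_force: 1.9
```

Emit:
{"fn": "apply_moves", "kwargs": {
  "increments": [
    [-0.002, 0, 0, 0],
    [-0.002, 0, 0, 0],
    [-0.001, 0, 0, 0],
    [0, 0, 0, 0]
  ]
}}

```text
time_s: 22.3
eef_pos: [0.5828, 0.0704, 0.0309]
eef_rot: [0.045, -3.141, 0.0]
ft_force: [-4.6, -3.7, 1.0]
width: -0.0
gripper_force: 2.7
```

Emit:
{"fn": "apply_moves", "kwargs": {
  "increments": [
    [-0.002, -0.0015, 0, 0],
    [-0.002, 0, 0, 0],
    [-0.001, 0, 0, 0],
    [0, 0, 0, 0]
  ]
}}

```text
time_s: 22.8
eef_pos: [0.5874, 0.0702, 0.0309]
eef_rot: [0.047, -3.14, -0.003]
ft_force: [-8.9, 2.4, 2.0]
width: 0.0
gripper_force: 3.9
```

Emit:
{"fn": "apply_moves", "kwargs": {
  "increments": [
    [-0.001, 0, 0, 0],
    [0, 0, 0, 0]
  ]
}}

```text
time_s: 23.05
eef_pos: [0.5882, 0.0703, 0.0309]
eef_rot: [0.047, -3.139, -0.003]
ft_force: [-9.1, 2.5, 2.4]
width: 0.0001
gripper_force: 4.4
```

Emit:
{"fn": "apply_moves", "kwargs": {
  "increments": [
    [-0.0007, 0.0005, 0, 0],
    [0, 0, 0, 0]
  ]
}}

```text
time_s: 23.3
eef_pos: [0.5889, 0.0703, 0.0309]
eef_rot: [0.046, -3.139, -0.001]
ft_force: [-8.7, 0.6, 2.3]
width: 0.0001
gripper_force: 4.2
```

Emit:
{"fn": "apply_moves", "kwargs": {
  "increments": [
    [-0.001, 0, 0, 0],
    [0, 0, 0, 0]
  ]
}}

```text
time_s: 23.55
eef_pos: [0.5905, 0.0703, 0.0309]
eef_rot: [0.046, -3.141, -0.002]
ft_force: [-5.6, 1.3, -0.1]
width: 0.0001
gripper_force: 2.7
```

The force fell from about 9 N to 5.6 N, which may be the click. I'll back off slightly to see whether the tray stays.

Emit:
{"fn": "apply_moves", "kwargs": {
  "increments": [
    [0.001, 0, 0, 0],
    [0.001, 0, 0, 0],
    [0, 0, 0, 0]
  ]
}}

```text
time_s: 23.92
eef_pos: [0.5887, 0.07, 0.031]
eef_rot: [0.046, -3.141, -0.001]
ft_force: [-2.8, 2.0, -1.0]
width: -0.0001
gripper_force: 1.7
```

Emit:
{"fn": "apply_moves", "kwargs": {
  "increments": [
    [0.001, 0, 0, 0],
    [0.001, 0, 0, 0],
    [0.001, 0, 0, 0],
    [0, 0, 0, 0]
  ]
}}

```text
time_s: 24.42
eef_pos: [0.5856, 0.0696, 0.031]
eef_rot: [0.045, -3.141, -0.0]
ft_force: [-4.5, 1.8, -0.8]
width: 0.0
gripper_force: 1.8
```

Emit:
{"fn": "apply_moves", "kwargs": {
  "increments": [
    [0.001, 0, 0, 0],
    [0.001, 0, 0, 0],
    [0.001, 0, 0, 0],
    [0.001, 0, 0, 0],
    [0, 0, 0, 0]
  ]
}}

```text
time_s: 25.05
eef_pos: [0.5813, 0.0693, 0.0311]
eef_rot: [0.045, -3.141, 0.0]
ft_force: [-5.2, -0.6, 2.3]
width: 0.0002
gripper_force: 2.7
```

```bash
python3 - <<'E'
from h import *
F=[]
for i in range(3):
    a=snap('wrist','w7.png'); s=manip.get_state(); F.append(s['ft_force'])
print(np.array(F),np.array(s['eef_pos']))
E
```

```text
[[-5.5679 -0.3402  2.7396]
 [-6.2674  0.0802  1.1469]
 [-5.113  -0.6063  2.5468]] [0.5814 0.0693 0.0311]
```

Still about 5 N of spring force, so it isn't latched. I'll push farther in, in small steps.

Emit:
{"fn": "apply_moves", "kwargs": {
  "increments": [
    [-0.002, 0, 0, 0],
    [-0.002, 0, 0, 0],
    [-0.0015, 0, 0, 0],
    [0, 0, 0, 0]
  ]
}}

```text
time_s: 25.7
eef_pos: [0.5871, 0.0695, 0.0311]
eef_rot: [0.045, -3.141, 0.0]
ft_force: [-4.1, -0.5, 2.0]
width: -0.0001
gripper_force: 2.4
```

Emit:
{"fn": "apply_moves", "kwargs": {
  "increments": [
    [-0.001, 0, 0, 0],
    [-0.001, 0, 0, 0],
    [0, 0, 0, 0]
  ]
}}

```text
time_s: 26.08
eef_pos: [0.5887, 0.0695, 0.0311]
eef_rot: [0.045, -3.14, 0.001]
ft_force: [-5.9, -0.2, 3.9]
width: -0.0002
gripper_force: 3.3
```

Emit:
{"fn": "apply_moves", "kwargs": {
  "increments": [
    [-0.001, 0, 0, 0],
    [0, 0, 0, 0]
  ]
}}

```text
time_s: 26.32
eef_pos: [0.5892, 0.0696, 0.0311]
eef_rot: [0.045, -3.139, 0.0]
ft_force: [-9.9, -1.0, 5.4]
width: -0.0001
gripper_force: 5.0
```

Emit:
{"fn": "apply_moves", "kwargs": {
  "increments": [
    [-0.001, 0, 0, 0],
    [0, 0, 0, 0]
  ]
}}

```text
time_s: 26.58
eef_pos: [0.5908, 0.0696, 0.0311]
eef_rot: [0.045, -3.141, 0.001]
ft_force: [-6.6, -0.0, 2.9]
width: -0.0003
gripper_force: 3.1
```

The same hump appears at x≈0.589, so that is the latch ride. Continuing past it.

Emit:
{"fn": "apply_moves", "kwargs": {
  "increments": [
    [-0.001, 0, 0, 0],
    [0, 0, 0, 0]
  ]
}}

```text
time_s: 26.82
eef_pos: [0.5918, 0.0696, 0.0311]
eef_rot: [0.045, -3.141, 0.0]
ft_force: [-6.3, 0.1, 2.9]
width: 0.0002
gripper_force: 3.1
```

Emit:
{"fn": "apply_moves", "kwargs": {
  "increments": [
    [-0.0007, 0, 0, 0],
    [0, 0, 0, 0]
  ]
}}

```text
time_s: 27.08
eef_pos: [0.5925, 0.0696, 0.0311]
eef_rot: [0.045, -3.141, 0.001]
ft_force: [-5.5, -0.2, 3.2]
width: -0.0
gripper_force: 3.1
```

Emit:
{"fn": "apply_moves", "kwargs": {
  "increments": [
    [-0.001, 0, 0, 0],
    [0, 0, 0, 0]
  ]
}}

```text
time_s: 27.32
eef_pos: [0.5935, 0.0697, 0.031]
eef_rot: [0.045, -3.14, 0.0]
ft_force: [-5.9, -0.7, 2.7]
width: -0.0
gripper_force: 3.1
```

Emit:
{"fn": "apply_moves", "kwargs": {
  "increments": [
    [-0.0007, 0, 0, 0],
    [0, 0, 0, 0]
  ]
}}

```text
time_s: 27.58
eef_pos: [0.5942, 0.0697, 0.0311]
eef_rot: [0.045, -3.141, 0.001]
ft_force: [-6.2, -1.0, 2.4]
width: 0.0002
gripper_force: 3.1
```

Emit:
{"fn": "apply_moves", "kwargs": {
  "increments": [
    [-0.001, 0, 0, 0],
    [0, 0, 0, 0]
  ]
}}

```text
time_s: 27.82
eef_pos: [0.5955, 0.0697, 0.0311]
eef_rot: [0.045, -3.141, 0.0]
ft_force: [-4.2, -1.2, 1.7]
width: -0.0001
gripper_force: 2.4
```

Emit:
{"fn": "apply_moves", "kwargs": {
  "increments": [
    [-0.0007, 0, 0, 0],
    [0, 0, 0, 0]
  ]
}}

```text
time_s: 28.08
eef_pos: [0.5964, 0.0697, 0.0311]
eef_rot: [-0.045, 3.141, -0.0]
ft_force: [-5.1, -1.4, 2.5]
width: -0.0001
gripper_force: 2.3
```

The pad force stepped from 3.1 to 2.4, which looks like the click. Testing by backing off.

Emit:
{"fn": "apply_moves", "kwargs": {
  "increments": [
    [0.001, 0, 0, 0],
    [0.001, 0, 0, 0],
    [0.001, 0, 0, 0],
    [0.001, 0, 0, 0],
    [0.001, 0, 0, 0],
    [0.001, 0, 0, 0],
    [0, 0, 0, 0]
  ]
}}

```text
time_s: 28.95
eef_pos: [0.5901, 0.0697, 0.031]
eef_rot: [0.045, -3.141, 0.0]
ft_force: [-3.3, -1.2, 2.4]
width: -0.0
gripper_force: 1.9
```

Emit:
{"fn": "apply_moves", "kwargs": {
  "increments": [
    [0.001, 0, 0, 0],
    [0.001, 0, 0, 0],
    [0.001, 0, 0, 0],
    [0.001, 0, 0, 0],
    [0.001, 0, 0, 0],
    [0, 0, 0, 0]
  ]
}}

```text
time_s: 29.7
eef_pos: [0.5854, 0.0697, 0.031]
eef_rot: [-0.045, 3.141, 0.0]
ft_force: [0.0, -0.4, 0.9]
width: 0.0003
gripper_force: 0.0
```

Contact is lost at x≈0.585 and the force is zero, so the tray is holding at its latched position. I'll retreat, lift clear and check.

Emit:
{"fn": "apply_moves", "kwargs": {
  "increments": [
    [0.01, 0, 0, 0],
    [0.03, 0, 0, 0],
    [0.04, 0, 0, 0],
    [0, 0, -0.05, 0],
    [0, 0, -0.06, 0],
    [0, 0, -0.06, 0],
    [0, 0, 0, 0],
    [0, 0, 0, 0]
  ]
}}

```text
time_s: 30.7
eef_pos: [0.505, 0.0673, 0.2006]
eef_rot: [0.045, -3.141, -0.0]
ft_force: [0.0, 0.1, 0.2]
width: -0.0001
gripper_force: 0.0
```

```bash
python3 - <<'E'
from h import *
s=st(); a=snap('top','top3.png'); b=snap('scene')
for c in ('top','scene'):
  for n in ('tray_front','collar','stub','chisel','caliper','tin','disc_center'):
    print(c,n,[(np.round(r['location'],4).tolist(),round(r['p'],2)) for r in spotter.mark_of(c,n)[:1]])
cv2.imwrite('pics/fin.png',np.hstack([cv2.resize(a[40:220,60:280],(440,360)),cv2.resize(b[180:320,230:390],(360,360))])[:,:,::-1])
E
```

```text
30.7 tcp [0.505  0.0673 0.2006] rot [ 0.0452 -3.1412 -0.    ] F [0.0482 0.1117 0.2407] w -0.0001325673452618288 0.0 q [ 0.1325 -0.0195  0.0072  1.5975  0.      0.1037]
top tray_front []
top collar [([0.5027, -0.3116, 0.002], 0.62)]
top stub [([0.6481, 0.338, 0.0021], 0.73)]
top chisel [([0.357, 0.4333, -0.0002], 0.67)]
top caliper [([0.6508, -0.3921, -0.0057], 0.63)]
top tin [([0.6842, 0.4194, -0.0023], 0.89)]
top disc_center []
scene tray_front []
scene collar [([0.5045, -0.3035, -0.002], 0.77)]
scene stub []
scene chisel [([0.3607, 0.4383, 0.0012], 0.62)]
scene caliper [([0.651, -0.3964, 0.0008], 0.93)]
scene tin [([0.68, 0.4202, -0.0074], 0.64)]
scene disc_center []
```

View pics/fin.png

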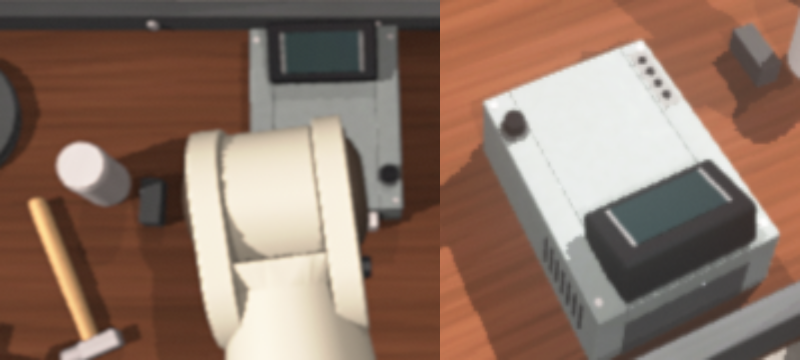

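The tray front shows hard against the case, its corner at about (373,220) in the left half of the picture. The scene view shows no tray protruding, and the bystanders found again are where they were. Handing in.

```bash
python3 -c "
from bench import order
print(order.hand_in())"
```

```text
the job is handed in; nothing more can be done
None
```

The bronze disc is seated in the tray pocket and the tray is latched back in. It stayed in when I let go, the highest force I read on the plunger or tray was about 11 N, and the job was handed in at about 31 s.

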